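# Fit the front sprocket to a splined gearbox shaft

## Robot

A 6-joint arm with a two-finger parallel gripper is mounted at the origin on the work surface. World frame = base frame: x ahead of the robot, y to its left, z up, the work surface at z = 0. Lengths are in m, angles in rad, forces in N, time in s.
With the tool pointing down it reaches from about 0.3 to 0.775 m from the base axis. Payload 14.6 kg.
Tool frame: the origin (TCP) lies at the very end of the fingers, on their centre line; the grasp point (between the pads) lies 19 mm behind it; z points along the fingers, y is the line along which they close (so a half turn about z gives the same grasp; the last joint's range is limited). The gripper opens to 94 mm and grips with 3 to 60 N. Pads are 16 mm wide; open, the fingers measure 119 mm over their backs; the gripper's body (75 mm by 177 mm) begins 78 mm behind the grasp point.
Start: joints at [-1.383, 0.3, 1.521, -0, 1.321, -0.067], TCP at [0.139, -0.532, 0.183] pointing down, gripper open.
Joint ranges: [-3.03, 3.03], [-0.79, 2.21], [0.23, 2.52], [-1.04, 4.18], [0, 3.07], [-2.55, 2.55]. Speed limits (rad/s): [2.22, 2.22, 2.57, 3.14, 3.14, 3.14].

## Interface

Orientations are given as [roll, pitch, yaw] about the fixed x, y, z axes, in that order (R = Rz(yaw) Ry(pitch) Rx(roll)).
In Python, from station import ctrl, cams gives the robot as it stands. The module is installed in compiled form; this text tells all that it offers.
- The arm moves only by the tool arm_command, never from a script. Its argument "plan" is a list that holds one entry, the list of rows, each a list of 7 numbers: the shift along the tool's x, y, z in a scale on which 1.0 is 600 mm, then the turn, a rotation vector about the tool's x, y, z in parts of the range, where 1.0 means 2 rad, then the closure, from -1 (fully open) to 1 (shut). A call has 1 to 12 rows; each row is the pose to reach, as a shift and turn from the pose commanded when the call began, along the tool's axes at that moment; what a row does not reach only later rows make up. A row lasts 1/10 s, in which the tool goes at most 50 mm and 8.59 degrees, less where a joint would pass 70% of its speed; a pose out of reach is approached as far as the arm can. A call with a gripper value outside its range is refused whole. The fingers move at their own pace and stop on an object; "squeeze" is the grip in N (left out, the last holds). Time passes only in rows, so rows that repeat a pose let the fingers close. It gives the time, the measured TCP pose, the force, the opening and the grip force at its end, in the units of the state.
- ctrl.get_obs(): the state, without advancing time (a new reading comes with each control period).
- cams.camera(name): name is "scene" or "top" or "wrist"; returns (picture, depth): 420x560x3 uint8, blue, green, red; 420x560 float32, m along the optical axis (not along the pixel's ray), 0 where there is no reading.
- cams.camera_info(name): a dict with "fx", "fy", "cx", "cy" (pixels), "dist_coeffs" ([k1, k2, p1, p2, k3] as OpenCV has them; the pictures are not rectified), "world_to_cam" (4x4, takes a point from world to camera coordinates). Camera axes: x right, y down, z forward; pixel columns grow to the right and rows downward; lengths in m; the calibration is good to about 2 mm. A picture is of the moment at which its call begins: read the wrist's pose just before it. camera_info takes no time and is no camera call; for the wrist camera it gives the pose at the moment of the call.
- ctrl.hand_in(): hands the job in; it is judged then, once.
The state is a dict: "time_s": time; "qpos": joint angles; "joint_vel": joint speeds; "tau": joint torques, N m; "ee_pos": TCP position; "eef_rot": TCP orientation; "force": force on the tool from outside, world axes, zero at the start; "moment": the same for the moment, N m; "grip_width": finger opening in m; "grip_force": force on a finger pad.
Only numpy, scipy, OpenCV 4.12 (cv2) and the standard library are available. Lean on these libraries where they do the work, as an engineer would, in place of code of your own. Each camera call takes 0.05 s, during which the arm holds its last target. There are 200 camera calls.

## Task

Fit the chain sprocket to the gearbox output shaft standing up out of the crankcase on the bench: set it boss upwards over the shaft, rock it to and fro under light pressure until you feel the splines mesh, and ease it down fully home against the shaft's shoulder. Then slip the thick washer over the threaded end so that it lies flat on the sprocket's boss, ready for the nut. Do not force or hammer the sprocket on (60 N at the very most), and leave the cup, the spanner and the tin where they are.

Things in the scene. Friction and masses are not known exactly. Their poses are not given: they have to be found in the camera images.
- crankcase: Bare aluminium crankcase of a small motorcycle engine, 330 x 210 mm, fixed on two battens, left side up, upper face 140 mm above the bench. Origin: on the bench under the output shaft's axis; z up, x towards the dark flywheel (112 mm across, centre 165 mm along x and 20 mm to -y, top 176 mm above the bench). This pose does NOT tell how the output shaft's teeth are turned.
- shoulder (a point): On the upright output shaft's axis at its flat shoulder (collar 42 mm across), 152 mm above the bench; axes as the crankcase's. The sprocket's underside ends here. The shaft is lightly greased. The gearbox is in gear: the shaft stays put under light rocking and turns with the sprocket only above 0.4 N m. A push of 5 to 10 N is enough to mesh and seat the sprocket.
- spline_end (a point): On the shaft's axis at the upper end of its splines, 28 mm above the shoulder. Six straight teeth run from here down to the shoulder: 34 mm across tips, 26 mm at roots, each 6.5 mm wide, every 60 degrees, with square ends. Their turn about the axis differs each time and is not given: find it by feel or by eye.
- shaft_tip (a point): On the shaft's axis at its very top, 55 mm above the shoulder. Below it: 22 mm of thread 20 mm across with a tapered end, a 3 mm cone and 2 mm of plain round 26 mm across, then the splines.
- sprocket: Plain steel 17-tooth chain sprocket, 0.3 to 0.6 kg, lying boss up on the bench. Toothed plate 95 mm across and 7 mm thick at the bottom; round boss 46 mm across rising to 34 mm above the underside, to be gripped from above. Origin: centre of the underside; z up along the boss.
- bore (a point): The sprocket's bore at the top of the boss, 34 mm above the underside, on the axis. Six inner teeth run the whole length: 27.5 mm across tips, 35.5 mm across grooves, 7.3 mm wide, one along the sprocket's x axis. Play on the shaft: 0.75 mm all round, 2 degrees either way. Unmeshed, it rests on the spline ends, its underside 28 mm above the shoulder.
- washer: Thick plain steel washer lying flat on the bench, 52 mm outside, 23 mm hole, 6 mm thick, about 0.07 kg. Origin: centre of its underside; either face may go down. In place its underside is 34 mm above the shoulder, on the boss.
- cup: Bystander: empty black plastic cup, 72 mm across the rim, 82 mm high, standing on the bench. Origin: centre of the underside.
- spanner: Bystander: steel spanner 190 mm long lying flat along its own x axis. Origin: its middle.
- tin: Bystander: round black tin, 86 mm across, 75 mm high. Origin: centre of the underside.
Not all that is in view belongs to the job. There is more than one size of the sprocket; the one meant has the size given above. Several things have the shape of the washer; the one meant has the colours described above.

How it is judged:
By the outcome, as a careful person would: the job done as asked, in the order asked, and still so for the second after the job is handed in, with the robot touching nothing.
It also fails if it takes over 67 s, if anything falls off the work surface, if the arm or the gripper's body presses on something with over 40 N, if the wrist force passes 120 N, or if a joint passes its speed limit or range.

## Working session

There is one attempt and no reset: what is moved stays moved. The work goes in short steps, Python scripts to look and compute and a tool call to move; the robot and the scene stay as the last step left them, time stands still between calls to the robot, and variables do not carry over. Pictures are saved under pics/ and viewed, at most 10 in all, crops included, and the job is handed in when it is done.

Besides the shell and the picture viewer there is one more tool, called after ">>>" as name(argument=value, ...), one argument or row to a line, values as JSON. arm_command: Moves the arm, as the interface text tells. Its arguments: {"type":"object","properties":{"plan":{"type":"array"},"squeeze":{"type":"number"}},"required":["plan"]}

```bash
mkdir -p pics; ls
cat > h.py <<'E'
import numpy as np, cv2
from station import ctrl, cams
def K(i): return np.array([[i['fx'],0,i['cx']],[0,i['fy'],i['cy']],[0,0,1.]])
def grab(n):
    i=cams.camera_info(n); im,d=cams.camera(n); return im,d,i
def cloud(d,i):
    v,u=np.mgrid[0:d.shape[0],0:d.shape[1]]
    p=cv2.undistortPoints(np.stack([u,v],-1).reshape(-1,1,2).astype(float),K(i),np.array(i['dist_coeffs'])).reshape(-1,2)
    z=d.reshape(-1,1); c=np.hstack([p*z,z])
    T=np.linalg.inv(np.array(i['world_to_cam']))
    w=(c@T[:3,:3].T+T[:3,3]).reshape(d.shape+(3,)); w[d==0]=np.nan
    return w
E
python3 - <<'E'
from h import *
for n in ['top','scene']:
    im,d,i=grab(n); cv2.imwrite(f'pics/{n}0.png',im); np.savez(f'{n}0.npz',im=im,d=d,w=cloud(d,i))
    T=np.linalg.inv(np.array(i['world_to_cam'])); print(n,T[:3].round(3),i['fx'],i['dist_coeffs'])
print(ctrl.get_obs())
E
```

```text
pics
top [[-0.013 -0.998  0.066  0.521]
 [-1.     0.011 -0.029  0.155]
 [ 0.028 -0.067 -0.997  1.083]] 437.89628272561345 [-0.03840362  0.          0.          0.          0.        ]
scene [[-0.389  0.713 -0.583  1.122]
 [ 0.921  0.295 -0.254  0.396]
 [-0.009 -0.636 -0.771  0.874]] 392.15403965902357 [-0.06661393  0.          0.          0.          0.        ]
{'time_s': 0.1, 'qpos': array([-1.38259039e+00,  3.00402859e-01,  1.52150922e+00,  1.67615335e-05,
        1.32069499e+00, -6.66199919e-02]), 'joint_vel': array([ 0.00021563,  0.00036423, -0.00086663, -0.00012504,  0.0016321 ,
        0.00122747]), 'tau': array([ 1.62242497e-03, -5.32643473e+01, -3.53284121e+01,  7.09994417e-02,
        2.34738953e-02, -7.06581886e-05]), 'ee_pos': array([ 0.13858597, -0.53199183,  0.18205417]), 'eef_rot': array([-3.14058156e+00, -8.37304485e-05,  2.54821733e-01]), 'force': array([ 0.00797484, -0.85612573, -0.96359967]), 'moment': array([-0.05304699,  0.01687667,  0.02601432]), 'grip_force': 0.0, 'grip_width': 0.0940479635849114}
```

View pics/top0.png

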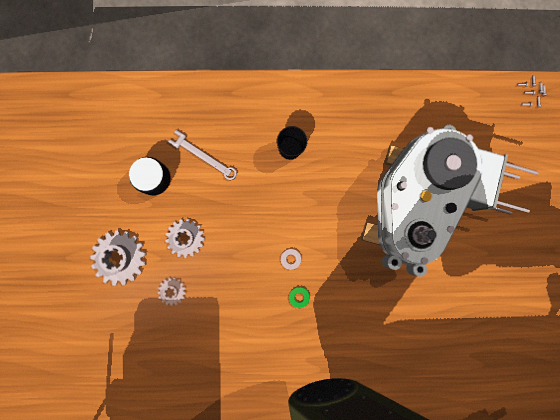

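View pics/scene0.png

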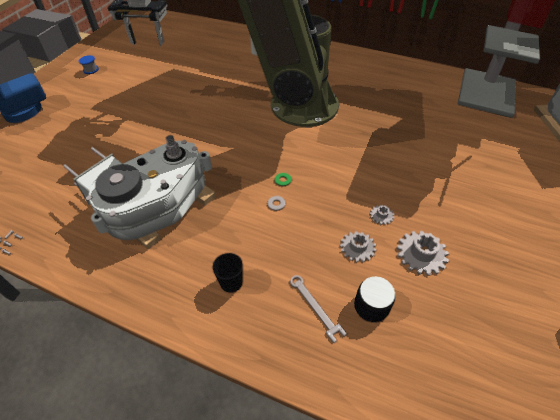

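The top view shows three sprockets at (118,257), (185,237) and (172,291). The middle one is about 39 px across, roughly 95 mm. The steel washer is at (291,259), with a green decoy at (299,297), and the shaft is at (422,234). Next I'll measure these.

Run:
```python
from h import *
for n in ['top','scene']:
    f=np.load(n+'0.npz'); w=f['w']; im=f['im'].astype(int)
    x,y,z=w[...,0],w[...,1],w[...,2]
    print(n)
    if n=='top': print('px',[w[r,c].round(3) for c,r in [(118,257),(185,237),(172,291),(291,250),(422,232),(450,150),(230,300)]])
    # components above the table
    m=((z>0.0035)&(z<0.06)&(x>0.15)&(y<1)).astype(np.uint8)
    k,l,s,c=cv2.connectedComponentsWithStats(m)
    for j in range(1,k):
        if 40<s[j,4]<4000:
            q=w[l==j]; e=cv2.minEnclosingCircle(q[:,:2].astype(np.float32).reshape(-1,1,2))
            print(c[j].round(0),s[j,4],'circ',np.round(e[0],4),round(e[1]*2,4),'zmax',np.nanmax(q[:,2]).round(4),'mean',q[:,:2].mean(0).round(4))
    # shaft top
    m=(z>0.185)&(z<0.23)&(x>0.15)
    k,l,s,c=cv2.connectedComponentsWithStats(m.astype(np.uint8))
    for j in range(1,k):
        if s[j,4]>15:
            q=w[l==j]; print('tall',c[j].round(),s[j,4],q.mean(0).round(4),q.max(0).round(4),q.min(0).round(4))
```

```text
top
px [array([ 0.478,  0.514, -0.   ]), array([0.525, 0.35 , 0.001]), array([0.394, 0.382, 0.   ]), array([0.49 , 0.09 , 0.008]), array([ 0.528, -0.174,  0.181]), array([ 0.703, -0.245,  0.171]), array([ 0.37 ,  0.241, -0.002])]
[542.  89.] 53 circ [ 0.8995 -0.5717] 0.0403 zmax 0.0122 mean [ 0.8971 -0.571 ]
[202. 155.] 579 circ [0.7302 0.2997] 0.192 zmax 0.0162 mean [0.7271 0.3075]
[291. 142.] 424 circ [0.746  0.0897] 0.0618 zmax 0.0594 mean [0.7558 0.0871]
[380. 204.] 823 circ [ 0.6173 -0.1684] 0.2859 zmax 0.0596 mean [ 0.5998 -0.1274]
[287. 156.] 45 circ [0.7232 0.0953] 0.0478 zmax 0.0597 mean [0.7179 0.0981]
[163. 183.] 189 circ [0.6727 0.426 ] 0.0907 zmax 0.06 mean [0.6558 0.3972]
[512. 174.] 62 circ [ 0.6704 -0.4638] 0.0709 zmax 0.058 mean [ 0.6672 -0.4517]
[502. 210.] 76 circ [ 0.5822 -0.4345] 0.0777 zmax 0.0576 mean [ 0.5789 -0.4241]
[184. 238.] 894 circ [0.5226 0.3502] 0.0985 zmax 0.04 mean [0.5224 0.3493]
[118. 258.] 1926 circ [0.477  0.5128] 0.1395 zmax 0.0534 mean [0.4772 0.5077]
[290. 259.] 273 circ [0.4673 0.0932] 0.0562 zmax 0.0108 mean [0.4684 0.0921]
[172. 292.] 446 
[... 771 characters left out ...]
ax 0.0524 mean [0.4889 0.5105]
[358. 246.] 686 circ [0.524  0.3505] 0.0978 zmax 0.0369 mean [0.531 0.35 ]
[228. 268.] 341 circ [0.7408 0.0862] 0.0605 zmax 0.0599 mean [0.727  0.0752]
[232. 284.] 222 circ [0.7525 0.0969] 0.0631 zmax 0.06 mean [0.7637 0.1055]
[318. 310.] 611 circ [0.7271 0.303 ] 0.1902 zmax 0.0132 mean [0.7326 0.3117]
[369. 312.] 407 circ [0.6754 0.4273] 0.0854 zmax 0.0597 mean [0.7068 0.4256]
tall [132.  41.] 29 [ 0.1583 -0.58    0.2183] [ 0.1682 -0.5738  0.2298] [ 0.1502 -0.5902  0.2059]
tall [294.  92.] 626 [0.2246 0.044  0.2089] [0.2396 0.1115 0.23  ] [ 0.1555 -0.0354  0.1851]
tall [170. 140.] 83 [ 0.5273 -0.182   0.1991] [ 0.5358 -0.1731  0.2108] [ 0.5127 -0.1959  0.1854]
```

```bash
cat >> h.py <<'E'
from scipy.spatial.transform import Rotation as R
def pose():
    o=ctrl.get_obs(); return np.array(o['ee_pos']),R.from_euler('xyz',o['eef_rot']),o
def goto(p,yaw,roll=np.pi):
    p0,r0,o=pose(); s=r0.inv().apply(np.array(p)-p0)*1000
    t=(r0.inv()*R.from_euler('xyz',[roll,0,yaw])).as_rotvec()
    print('shift',s.round(1),'rot',t.round(4),'rows',np.linalg.norm(s)/50,np.linalg.norm(t)/.15); return s,t
E
python3 - <<'E'
from h import *
p,r,o=pose(); i=cams.camera_info('wrist'); T=np.linalg.inv(np.array(i['world_to_cam']))
print(r.inv().apply(T[:3,3]-p)); print((r.inv().as_matrix()@T[:3,:3]).round(3)); print(i['fx'],i['cx'],i['cy'],i['dist_coeffs'])
# look at shaft: camera axis vertical?
for yaw in (0.255,1.0):
    print(yaw); goto([0.5226,-0.181,0.40],yaw)
E
```

```text
[ 0.07012382 -0.00051257 -0.20174698]
[[-0.002 -0.97  -0.244]
 [ 1.    -0.002 -0.   ]
 [-0.    -0.244  0.97 ]]
291.27174073272863 276.92214152200967 214.832793273292 [-0.03882832  0.          0.          0.          0.        ]
0.255
shift [ 460.1 -243.1 -217.7] rot [-0.001  -0.0001 -0.0002] rows 11.281177677696029 0.006867233128264721
1.0
shift [ 460.1 -243.1 -217.7] rot [-9.000e-04 -5.000e-04 -7.452e-01] rows 11.281177677696029 4.967859221330919
```

Run:
```python
from h import *
goto([0.5226-.07*np.cos(.255),-0.181-.07*np.sin(.255),0.19],.255)
```

```text
shift [ 390.1 -242.9   -7.7] rot [-0.001  -0.0001 -0.0002] rows 9.191444845432681 0.006867233128264721
```

Careful with the scale: shifts go in shares of 600 mm and turns go in shares of 2 rad. That gives: 390 mm / 600 = 0.65, 344 mm / 600 = 0.5733.

>>> arm_command(
  plan=[
    [[0.0717, -0.045, -0.0417, 0, 0, 0, -1], [0.1433, -0.09, -0.075, 0, 0, 0, -1], [0.2167, -0.135, -0.075, 0, 0, 0, -1], [0.2867, -0.1783, -0.075, 0, 0, 0, -1], [0.3583, -0.2233, -0.075, 0, 0, 0, -1], [0.43, -0.2683, -0.075, 0, 0, 0, -1], [0.5017, -0.3117, -0.075, 0, 0, 0, -1], [0.5733, -0.3567, -0.075, 0, 0, 0, -1], [0.65, -0.405, -0.0667, 0, 0, 0, -1], [0.65, -0.405, -0.0133, 0, 0, 0, -1], [0.65, -0.405, -0.0133, 0, 0, 0, -1], [0.65, -0.405, -0.0133, 0, 0, 0, -1]],
  ],
)

```text
time_s: 1.3
ee_pos: [0.4544, -0.1989, 0.1906]
eef_rot: [-3.141, 0.001, 0.255]
force: [-0.5, -0.5, 1.3]
grip_width: 0.0939
grip_force: 0.0
```

Run:
```python
from h import *
p,r,o=pose(); print(p,o['eef_rot'],o['time_s'],o['joint_vel'].round(3))
im,d,i=grab('wrist'); np.savez('w1.npz',im=im,d=d,w=cloud(d,i)); w=cloud(d,i)
q=np.array([0.5226,-0.181,0.18]); c=(np.array(i['world_to_cam'])@np.r_[q,1])[:3]; px=cv2.projectPoints(c.reshape(1,1,3),np.zeros(3),np.zeros(3),K(i),np.array(i['dist_coeffs']))[0].ravel(); print(px)
u,v=px.astype(int); a=60
cr=im[max(0,v-a):v+a,max(0,u-a):u+a]; print('crop origin',max(0,u-a),max(0,v-a))
big=cv2.resize(np.clip(cr.astype(float)*1.6,0,255).astype(np.uint8),None,fx=4.8,fy=4.8,interpolation=cv2.INTER_CUBIC)
cv2.imwrite('pics/w1.png',big)
```

```text
[ 0.45439978 -0.19889069  0.19058945] [-3.14082038e+00  1.11767002e-03  2.55454643e-01] 1.3 [-0.028 -0.026 -0.023 -0.     0.005 -0.002]
[277.47597334 141.30202296]
crop origin 217 81
```

View pics/w1.png

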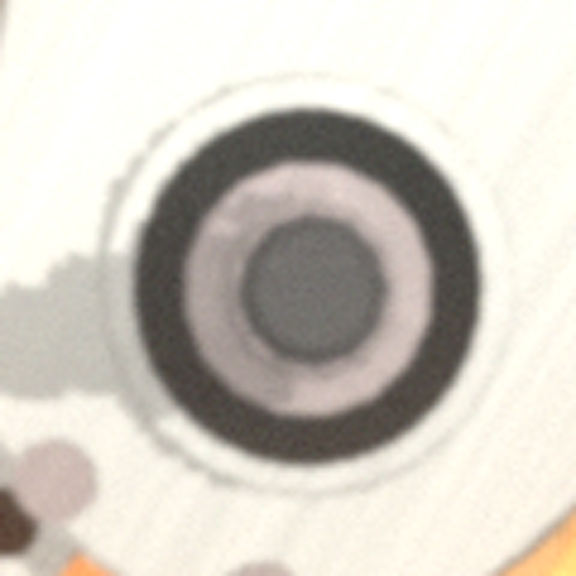

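The crop shows the shaft end-on: thread at crop (315,288), spline end ring around it, dark collar outside. The spline teeth aren't distinguishable yet, so I'll stretch the contrast and use depth.

Run:
```python
from h import *
f=np.load('w1.npz'); im=f['im']; w=f['w']; 
o=(217,81); c=im[81:201,217:337]
g=cv2.cvtColor(c,cv2.COLOR_BGR2GRAY).astype(float); 
a=np.clip((c.astype(float)-25)*3.2*0.6,0,255).astype(np.uint8); a=cv2.resize(a,(560,560),interpolation=cv2.INTER_LANCZOS4)
z=w[81:201,217:337,2]; 
print(g[60,20:105:2].astype(int)); print((z[60,20:105:2]*1000).round(0))
m=(z>0.2); q=w[81:201,217:337][m]; print('tip',q.mean(0),m.sum())
P=w[81:201,217:337]
m=(z>0.17)&(z<0.186); q=P[m]; print('spl',m.sum(), cv2.minEnclosingCircle(q[:,:2].astype(np.float32).reshape(-1,1,2)))
zz=np.clip((np.nan_to_num(z)-0.14)/0.07*255,0,255).astype(np.uint8); zz=cv2.resize(cv2.applyColorMap(zz,cv2.COLORMAP_JET),(240,240),interpolation=0)
can=np.zeros((560,800,3),np.uint8); can[:,:560]=a; can[:240,560:]=zz; cv2.imwrite('pics/w1b.png',can)
```

```text
[119 121 126 118  68  45  44  41  47  73 103 103 103  98  90  69  62  71
  72  69  69  72  67  72  73  72  70  71  69  63  81 115 128 128 115  67
  45  44  46  51 114 153 159]
[140. 145. 144. 144. 145. 146. 145. 147. 146. 152. 151. 152. 152. 182.
 204. 206. 207. 207. 207. 207. 207. 207. 207. 206. 208. 206. 207. 206.
 206. 206. 204. 182. 152. 153. 153. 146. 147. 146. 147. 147. 145. 144.
 146.]
tip [ 0.52335234 -0.18317541  0.20583871] 850
spl 504 ((0.5235406756401062, -0.18319523334503174), 0.016962699592113495)
```

View pics/w1b.png

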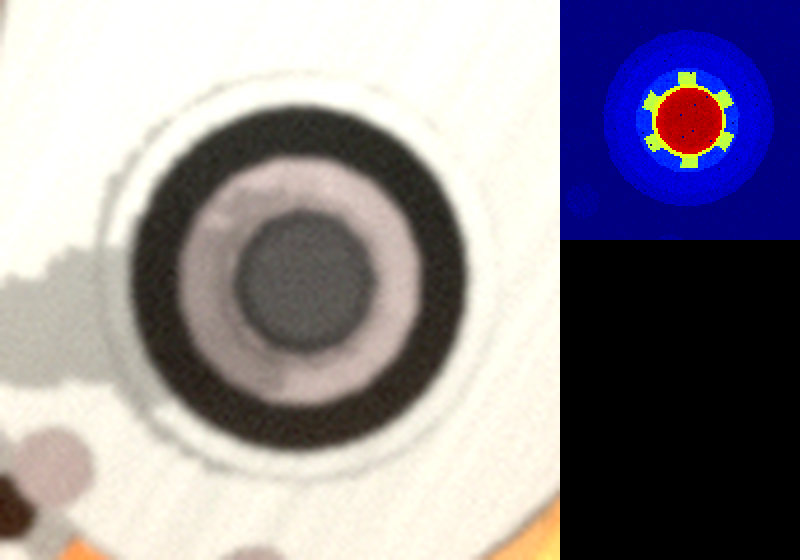

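Depth resolves the six spline teeth clearly. I'll work out their angle and then move to view the sprocket.

```bash
cat >> h.py <<'E'
def phase(w,c,r0,r1,z0,z1):
    d=w[...,:2]-np.array(c); r=np.hypot(d[...,0],d[...,1]); z=w[...,2]
    m=(r>r0)&(r<r1)&(z>z0)&(z<z1); t=np.arctan2(d[...,1],d[...,0])[m]
    s=np.exp(6j*t).mean(); return np.rad2deg(np.angle(s))/6, abs(s), m.sum()
E
python3 - <<'E'
from h import *
w=np.load('w1.npz')['w']
for c in ([.5235,-.1832],[.5233,-.1832],[.5237,-.183]): print(phase(w,c,.0138,.018,.17,.19))
m=(w[...,2]>.17)&(np.hypot(w[...,0]-.5235,w[...,1]+.1832)<.025); p=w[m][:,:2]
print('mean all',p.mean(0))
goto([.455,.332,.08],.255)
E
```

```text
(np.float64(16.5410406886215), np.float64(0.7655403238662079), np.int64(223))
(np.float64(16.545027889928516), np.float64(0.7651263037435441), np.int64(228))
(np.float64(16.44770892931186), np.float64(0.761809553323917), np.int64(223))
mean all [ 0.52343582 -0.18296881]
shift [ 134.2 -514.4  111.2] rot [ 0.0004 -0.0002 -0.0007] rows 10.86181183660475 0.005709421229558914
```

Converted, -514 mm / 600 = -0.8567, 134 mm / 600 = 0.2233.

>>> arm_command(
  plan=[
    [[0.0083, -0.0333, -0.0667, 0, 0, 0, -1], [0.0283, -0.11, -0.0667, 0, 0, 0, -1], [0.0483, -0.1883, -0.0667, 0, 0, 0, -1], [0.0683, -0.2667, -0.0667, 0, 0, 0, -1], [0.09, -0.345, -0.05, 0, 0, 0, -1], [0.11, -0.4233, -0.0167, 0, 0, 0, -1], [0.13, -0.5, 0.0167, 0, 0, 0, -1], [0.15, -0.5767, 0.0417, 0, 0, 0, -1], [0.17, -0.6533, 0.0583, 0, 0, 0, -1], [0.19, -0.73, 0.075, 0, 0, 0, -1], [0.21, -0.8067, 0.0917, 0, 0, 0, -1], [0.2233, -0.8567, 0.1333, 0, 0, 0, -1]],
  ],
)

```text
time_s: 2.55
ee_pos: [0.4565, 0.3348, 0.1131]
eef_rot: [-3.14, -0.005, 0.254]
force: [0.2, -1.2, -0.0]
grip_width: 0.0941
grip_force: 0.0
```

Converted, 31 mm / 600 = 0.0517.

>>> arm_command(
  plan=[
    [[0, 0, 0.0517, 0, 0, 0, -1], [0, 0, 0.0517, 0, 0, 0, -1], [0, 0, 0.0517, 0, 0, 0, -1]],
  ],
)

```text
time_s: 2.85
ee_pos: [0.4559, 0.3315, 0.0811]
eef_rot: [-3.141, -0.001, 0.253]
force: [0.5, -1.0, 0.3]
grip_width: 0.0943
grip_force: 0.0
```

Run:
```python
from h import *
p,r,o=pose(); print(p,o['eef_rot'],o['time_s'])
im,d,i=grab('wrist'); w=cloud(d,i); np.savez('w2.npz',im=im,d=d,w=w); 
z=w[...,2]; near=np.hypot(w[...,0]-.523,w[...,1]-.35)<.065
for a,b in ((.025,.05),(.0035,.05)):
    m=near&(z>a)&(z<b); q=w[m][:,:2].astype(np.float32); print(cv2.minEnclosingCircle(q.reshape(-1,1,2)),q.mean(0),m.sum(),np.median(w[m][:,2]))
c=cv2.minEnclosingCircle(w[near&(z>.028)][:,:2].astype(np.float32).reshape(-1,1,2))[0]
print('bore',phase(w,c,.0142,.0172,.025,.05),phase(w,c,.0145,.017,-.02,.02))
cv2.imwrite('pics/w2.png',im)
```

```text
[0.4559261  0.33150919 0.08110028] [-3.14139170e+00 -8.41993371e-04  2.53166046e-01] 2.85
((0.5230939984321594, 0.351243793964386), 0.02306407503783703) [0.52372813 0.35102838] 1287 0.03347494429329986
((0.5234084725379944, 0.351561576128006), 0.04771606996655464) [0.52474266 0.3512724 ] 6103 0.006841456622151354
bore (np.float64(-16.575458947350942), np.float64(0.28392861503360656), np.int64(89)) (np.float64(8.263689050389193), np.float64(0.10542602660048492), np.int64(200))
```

```bash
cat >> h.py <<'E'
def hitplane(w,i,h):
    "each pixel's ray met with plane z=h"
    C=np.linalg.inv(np.array(i['world_to_cam']))[:3,3]; t=(h-C[2])/(w[...,2]-C[2]); return C[:2]+t[...,None]*(w[...,:2]-C[:2])
E
python3 - <<'E'
from h import *
w=np.load('w2.npz')['w']; i=cams.camera_info('wrist'); im=np.load('w2.npz')['im']
h=hitplane(w,i,.0335); 
for c in ([.5231,.3512],[.5237,.3515],[.5227,.3512],[.5231,.3517]):
    d=h-np.array(c); r=np.hypot(*np.moveaxis(d,-1,0)); t=np.arctan2(d[...,1],d[...,0]); ring=(r>.0142)&(r<.0172)
    sol=ring&(w[...,2]>.0305); hol=ring&(w[...,2]<.0305)
    print(c,[(np.rad2deg(np.angle(s))/6,abs(s)) for s in (np.exp(6j*t[sol]).mean(),np.exp(6j*t[hol]).mean())],sol.sum(),hol.sum())
# rectified top map of solid + picture
s=0.0002; n=280; gx,gy=np.meshgrid(.5231+(np.arange(n)-n/2)*s,.3512+(np.arange(n)-n/2)*s)
from scipy.interpolate import griddata
m=np.hypot(h[...,0]-.5231,h[...,1]-.3512)<.045
zg=griddata(h[m],w[...,2][m],(gx,gy),'nearest'); cg=griddata(h[m],im[m].astype(float),(gx,gy),'linear')
can=np.hstack([cv2.applyColorMap(np.clip(zg/.036*255,0,255).astype(np.uint8),cv2.COLORMAP_JET),np.nan_to_num(cg).clip(0,255).astype(np.uint8)])
cv2.imwrite('pics/bore.png',can)
E
```

```text
[0.5231, 0.3512] [(np.float64(5.6757711898687), np.float64(0.6787157668394274)), (np.float64(-24.3304083154229), np.float64(0.5674050662679335))] 198 237
[0.5237, 0.3515] [(np.float64(6.068822528370048), np.float64(0.6216687545027872)), (np.float64(-24.132635660011527), np.float64(0.5613061108229981))] 209 232
[0.5227, 0.3512] [(np.float64(5.797110349665197), np.float64(0.6204377964317864)), (np.float64(-24.301895494760597), np.float64(0.5516635934679825))] 205 227
[0.5231, 0.3517] [(np.float64(5.807523625303894), np.float64(0.6779986266382544)), (np.float64(-24.42671995719472), np.float64(0.5666711973072018))] 197 240
```

View pics/bore.png

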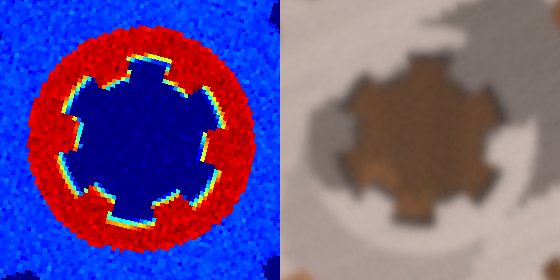

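Run:
```python
from h import *
goto([.5232,.3513,.011],.255)
```

```text
shift [69.5 -2.1 71. ] rot [-0.0007 -0.0024 -0.0019] rows 1.9876543416765895 0.021094551624512917
```

Converted, 69.5 mm / 600 = 0.1158, 67 mm / 600 = 0.1117.

>>> arm_command(
  plan=[
    [[0.0583, -0.0017, 0, 0, 0, 0, -1], [0.1158, -0.0033, 0, 0, 0, 0, -1], [0.1158, -0.0033, 0.025, 0, 0, 0, -1], [0.1158, -0.0033, 0.0667, 0, 0, 0, -1], [0.1158, -0.0033, 0.1, 0, 0, 0, -1], [0.1158, -0.0033, 0.1117, 0, 0, 0, -1], [0.1158, -0.0033, 0.1117, 0, 0, 0, -1], [0.1158, -0.0033, 0.1117, 0, 0, 0, -1]],
  ],
  squeeze=40,
)

```text
time_s: 3.7
ee_pos: [0.5223, 0.352, 0.0143]
eef_rot: [-3.141, -0.002, 0.255]
force: [-0.2, 0.2, -0.2]
grip_width: 0.0941
grip_force: 0.0
```

Converted, 3 mm / 600 = 0.005, 1 mm / 600 = 0.0017.

>>> arm_command(
  plan=[
    [[0.0013, 0.0017, 0.005, 0, 0, 0, -1], [0.0013, 0.0017, 0.005, 0, 0, 0, 1], [0.0013, 0.0017, 0.005, 0, 0, 0, 1], [0.0013, 0.0017, 0.005, 0, 0, 0, 1], [0.0013, 0.0017, 0.005, 0, 0, 0, 1], [0.0013, 0.0017, 0.005, 0, 0, 0, 1], [0.0013, 0.0017, 0.005, 0, 0, 0, 1], [0.0013, 0.0017, 0.005, 0, 0, 0, 1]],
  ],
  squeeze=40,
)

```text
time_s: 4.5
ee_pos: [0.5227, 0.351, 0.0096]
eef_rot: [3.141, 0.0, 0.255]
force: [0.3, -1.1, 0.1]
grip_width: 0.0442
grip_force: 40.0
```

>>> arm_command(
  plan=[
    [[0, 0, -0.0333, 0, 0, 0, 1], [0, 0, -0.1, 0, 0, 0, 1], [0, 0, -0.175, 0, 0, 0, 1], [0, 0, -0.25, 0, 0, 0, 1], [0, 0, -0.325, 0, 0, 0, 1], [0, 0, -0.3917, 0, 0, 0, 1], [0, 0, -0.4167, 0, 0, 0, 1], [0, 0, -0.4167, 0, 0, 0, 1]],
  ],
)

```text
time_s: 5.3
ee_pos: [0.5231, 0.3514, 0.2614]
eef_rot: [-3.141, -0.003, 0.255]
force: [1.2, 0.1, -5.9]
grip_width: 0.0435
grip_force: 40.0
```

Converted, 517 mm / 600 = 0.8617, 482 mm / 600 = 0.8033, 0.335 rad / 2 = 0.1675.

>>> arm_command(
  plan=[
    [[-0.01, 0.0367, 0, 0, 0, 0, 1], [-0.0283, 0.11, 0, 0, 0, 0.01, 1], [-0.0483, 0.1867, 0, 0, 0, 0.03, 1], [-0.0683, 0.2633, 0, 0, 0, 0.05, 1], [-0.0883, 0.3417, 0, 0, 0, 0.07, 1], [-0.1083, 0.42, 0, 0, 0, 0.09, 1], [-0.1283, 0.4967, 0, 0, 0, 0.11, 1], [-0.1483, 0.575, 0, 0, 0, 0.13, 1], [-0.1683, 0.6517, 0, 0, 0, 0.15, 1], [-0.1883, 0.7283, 0, 0, 0, 0.1675, 1], [-0.2083, 0.8033, 0, 0, 0, 0.1675, 1], [-0.2233, 0.8617, 0, 0, 0, 0.1675, 1]],
  ],
)

```text
time_s: 6.5
ee_pos: [0.5222, -0.1853, 0.2572]
eef_rot: [-3.141, 0.003, -0.081]
force: [0.9, -0.1, -5.1]
grip_width: 0.0435
grip_force: 40.0
```

>>> arm_command(
  plan=[
    [[0, 0, 0, 0, 0, 0, 1], [0, 0, 0, 0, 0, 0, 1], [0, 0, 0, 0, 0, 0, 1]],
  ],
)

```text
time_s: 6.8
ee_pos: [0.5231, -0.1821, 0.2584]
eef_rot: [-3.141, 0.002, -0.079]
force: [-0.1, -0.8, -5.6]
grip_width: 0.0435
grip_force: 40.0
```

Run:
```python
from h import *
p,r,o=pose(); print(p,o['eef_rot'],o['time_s'],o['grip_width'],o['force'],o['moment'])
im,d,i=grab('wrist'); w=cloud(d,i); np.savez('w3.npz',im=im,d=d,w=w)
z=w[...,2]; 
h0=p[2]-.0096
near=np.hypot(w[...,0]-p[0],w[...,1]-p[1])<.04
m=near&(np.abs(z-h0-.034)<.003); q=w[m]; print('boss top',m.sum(),np.median(z[m])-p[2])
e=cv2.minEnclosingCircle(q[:,:2].astype(np.float32).reshape(-1,1,2)); print(e)
goto([.5233,-.1834,.215],-.080)
t=(w[...,2]>.17)
```

```text
[ 0.52309077 -0.18207371  0.25841771] [-3.14078041e+00  1.71366403e-03 -7.94867841e-02] 6.8 0.0434737078365627 [-0.09884066 -0.77223137 -5.60140733] [ 0.04507411  0.02647703 -0.02884249]
boss top 2035 0.02387723012220011
((0.5301663875579834, -0.1819070428609848), 0.0296445582062006)
shift [ 0.2  1.5 43.8] rot [-0.0006  0.0011  0.0011] rows 0.8770959205786154 0.010802050357801078
```

Run:
```python
from h import *
from scipy.optimize import least_squares
p,r,o=pose(); w=np.load('w3.npz')['w']; i=cams.camera_info('wrist')
top=p[2]+.0239; h=hitplane(w,i,top); z=w[...,2]
m=(np.hypot(h[...,0]-p[0],h[...,1]-p[1])<.021)
hol=m&(z<top-.004)
d=h[hol]; print(hol.sum(), 'hole centroid',d.mean(0),'area diam',)
def ph(c):
    e=h-c; rr=np.hypot(*np.moveaxis(e,-1,0)); t=np.arctan2(e[...,1],e[...,0]); ring=(rr>.0142)&(rr<.0172)
    out=[]
    for s in (ring&(z>top-.003),ring&(z<top-.003)):
        v=np.exp(6j*t[s]).mean(); out+=[round(np.rad2deg(np.angle(v))/6,2),round(abs(v),2),s.sum()]
    return out
# centre: maximise solid beyond 17.75 & hole within 13.75
def cost(c):
    rr=np.hypot(h[...,0]-c[0],h[...,1]-c[1]); return ((rr<.0137)&(z>top-.003)).sum()+((rr>.0178)&(rr<.021)&(z<top-.003)).sum()
g=[(cost(p[:2]+[a*.0002,b*.0002]),a,b) for a in range(-10,11) for b in range(-10,11)]; mn=min(g)[0]
best=np.mean([[a,b] for k,a,b in g if k<=mn+2],0)*.0002+p[:2]; print('bore c',best,'off',best-p[:2],mn)
print(ph(best),ph(p[:2]))
```

```text
1624 hole centroid [ 0.52509824 -0.1813122 ] area diam
bore c [ 0.52449849 -0.18138543] off [0.00124 0.0005 ] 29
[np.float64(-13.41), np.float64(0.62), np.int64(333), np.float64(16.28), np.float64(0.63), np.int64(324)] [np.float64(-12.88), np.float64(0.43), np.int64(363), np.float64(17.16), np.float64(0.55), np.int64(280)]
```

Converted, 61 mm / 600 = 0.1017, 55 mm / 600 = 0.0917.

>>> arm_command(
  plan=[
    [[-0.0005, 0.0022, 0, 0, 0, 0, 1], [-0.0005, 0.0022, 0.0333, 0, 0, 0, 1], [-0.0005, 0.0022, 0.0667, 0, 0, 0, 1], [-0.0005, 0.0022, 0.0917, 0, 0, 0, 1], [-0.0005, 0.0022, 0.1017, 0, 0, 0, 1], [-0.0005, 0.0022, 0.1017, 0, 0, 0, 1], [-0.0005, 0.0022, 0.1017, 0, 0, 0, 1]],
  ],
)

```text
time_s: 7.55
ee_pos: [0.5233, -0.1842, 0.1994]
eef_rot: [3.141, -0.001, -0.08]
force: [-0.6, -0.0, -5.0]
grip_width: 0.0435
grip_force: 40.0
```

Converted, 2 mm / 600 = 0.0033, 1 mm / 600 = 0.0017.

>>> arm_command(
  plan=[
    [[-0.0003, -0.0008, 0.0017, 0, 0, 0, 1], [-0.0003, -0.0008, 0.0033, 0, 0, 0, 1], [-0.0003, -0.0008, 0.0033, 0, 0, 0, 1], [-0.0003, -0.0008, 0.0033, 0, 0, 0, 1]],
  ],
)

```text
time_s: 7.95
ee_pos: [0.5228, -0.1838, 0.1967]
eef_rot: [3.142, -0.0, -0.08]
force: [0.8, 0.3, -5.7]
grip_width: 0.0438
grip_force: 40.0
```

Now I'll lower gently in small steps and watch the force, which is about -5 N from weight alone.

Converted, 5 mm / 600 = 0.0083, 4 mm / 600 = 0.0067.

>>> arm_command(
  plan=[
    [[0, 0, 0.0017, 0, 0, 0, 1], [0, 0, 0.0033, 0, 0, 0, 1], [0, 0, 0.005, 0, 0, 0, 1], [0, 0, 0.0067, 0, 0, 0, 1], [0, 0, 0.0083, 0, 0, 0, 1], [0, 0, 0.0083, 0, 0, 0, 1]],
  ],
)

```text
time_s: 8.55
ee_pos: [0.5227, -0.1837, 0.1913]
eef_rot: [-3.141, 0.0, -0.08]
force: [0.2, -1.1, -5.6]
grip_width: 0.0435
grip_force: 40.0
```

Converted, 4 mm / 600 = 0.0067, 3 mm / 600 = 0.005.

>>> arm_command(
  plan=[
    [[0, 0, 0.0017, 0, 0, 0, 1], [0, 0, 0.0033, 0, 0, 0, 1], [0, 0, 0.005, 0, 0, 0, 1], [0, 0, 0.0067, 0, 0, 0, 1], [0, 0, 0.0067, 0, 0, 0, 1]],
  ],
)

```text
time_s: 9.05
ee_pos: [0.5227, -0.1837, 0.1874]
eef_rot: [-3.142, 0.0, -0.08]
force: [-0.1, -0.0, -5.1]
grip_width: 0.0435
grip_force: 40.0
```

It is 2 mm below the spline ends with no reaction force, so the splines appear to be meshed. I'll keep easing it down with a slight rock.

Converted, 12 mm / 600 = 0.02, 10.5 mm / 600 = 0.0175, -0.02 rad / 2 = -0.01.

>>> arm_command(
  plan=[
    [[0, 0, 0.0025, 0, 0, 0.01, 1], [0, 0, 0.005, 0, 0, 0, 1], [0, 0, 0.0075, 0, 0, -0.01, 1], [0, 0, 0.01, 0, 0, 0, 1], [0, 0, 0.0125, 0, 0, 0.01, 1], [0, 0, 0.015, 0, 0, 0, 1], [0, 0, 0.0175, 0, 0, 0, 1], [0, 0, 0.02, 0, 0, 0, 1], [0, 0, 0.02, 0, 0, 0, 1]],
  ],
)

```text
time_s: 9.95
ee_pos: [0.5227, -0.1837, 0.1753]
eef_rot: [-3.141, 0.0, -0.08]
force: [-0.5, 0.2, -6.0]
grip_width: 0.0436
grip_force: 40.0
```

Converted, 12 mm / 600 = 0.02, 11 mm / 600 = 0.0183.

>>> arm_command(
  plan=[
    [[0, 0, 0.0033, 0, 0, 0, 1], [0, 0, 0.0067, 0, 0, 0, 1], [0, 0, 0.01, 0, 0, 0, 1], [0, 0, 0.0133, 0, 0, 0, 1], [0, 0, 0.0158, 0, 0, 0, 1], [0, 0, 0.0183, 0, 0, 0, 1], [0, 0, 0.02, 0, 0, 0, 1], [0, 0, 0.02, 0, 0, 0, 1]],
  ],
)

```text
time_s: 10.75
ee_pos: [0.5227, -0.1838, 0.1634]
eef_rot: [-3.142, 0.0, -0.08]
force: [0.4, -0.6, -5.8]
grip_width: 0.0436
grip_force: 40.0
```

Converted, 2.5 mm / 600 = 0.0042, 2 mm / 600 = 0.0033.

>>> arm_command(
  plan=[
    [[0, 0, 0.0012, 0, 0, 0, 1], [0, 0, 0.0023, 0, 0, 0, 1], [0, 0, 0.0033, 0, 0, 0, 1], [0, 0, 0.0042, 0, 0, 0, 1], [0, 0, 0.0042, 0, 0, 0, 1]],
  ],
)

```text
time_s: 11.25
ee_pos: [0.5229, -0.1838, 0.1615]
eef_rot: [3.141, -0.001, -0.08]
force: [-1.1, 0.3, 1.3]
grip_width: 0.0436
grip_force: 40.0
```

It makes contact at TCP z 0.1615 (expected 0.1616) with about 7 N. I'll add a slightly firmer press, then release and lift.

Converted, 0.5 mm / 600 = 0.0008.

>>> arm_command(
  plan=[
    [[0, 0, 0.0008, 0, 0, 0, 1], [0, 0, 0.0008, 0, 0, 0, 1]],
  ],
)

```text
time_s: 11.45
ee_pos: [0.523, -0.1838, 0.1614]
eef_rot: [3.141, -0.001, -0.08]
force: [-2.9, 2.2, 4.8]
grip_width: 0.0439
grip_force: 40.0
```

Converted, -105 mm / 600 = -0.175, -80 mm / 600 = -0.1333.

>>> arm_command(
  plan=[
    [[0, 0, -0.0008, 0, 0, 0, -1], [0, 0, -0.0008, 0, 0, 0, -1], [0, 0, -0.0008, 0, 0, 0, -1], [0, 0, -0.0008, 0, 0, 0, -1], [0, 0, -0.0008, 0, 0, 0, -1], [0, 0, -0.0333, 0, 0, 0, -1], [0, 0, -0.0833, 0, 0, 0, -1], [0, 0, -0.1333, 0, 0, 0, -1], [0, 0, -0.175, 0, 0, 0, -1], [0, 0, -0.175, 0, 0, 0, -1]],
  ],
)

```text
time_s: 12.45
ee_pos: [0.5237, -0.1842, 0.269]
eef_rot: [3.14, -0.005, -0.08]
force: [0.5, 0.3, -1.0]
grip_width: 0.0941
grip_force: 0.0
```

Run:
```python
from h import *
p,r,o=pose(); print(p,o['eef_rot'],o['time_s'],o['grip_width'],o['force'])
im,d,i=grab('wrist'); w=cloud(d,i); z=w[...,2]; rr=np.hypot(w[...,0]-.5235,w[...,1]+.1832)
for a,b in((.019,.022),(.03,.04),(0,.008)): m=(rr>a)&(rr<b); print(a,np.nanmedian(z[m]),m.sum())
m=(z>.203)&(rr<.03); print('tip',np.mean(w[m],0),cv2.minEnclosingCircle(w[m][:,:2].astype(np.float32).reshape(-1,1,2)))
m=(abs(z-.186)<.003)&(rr<.035); print('boss',cv2.minEnclosingCircle(w[m][:,:2].astype(np.float32).reshape(-1,1,2)))
yaw=-.08; c=np.array([.4695,.0915]); print('washer look'); goto([c[0]-.07*np.cos(yaw),c[1]-.07*np.sin(yaw),.07],yaw)
```

```text
[ 0.52370391 -0.18416818  0.26903602] [ 3.13981183 -0.00534752 -0.08022753] 12.45 0.09412266807181172 [ 0.54945702  0.25042416 -0.96406092]
0.019 0.41751262444886805 1478
0.03 0.41600518027123623 11081
0 0.20650413967499756 220
tip [ 0.54523657 -0.18583578  0.41406276] ((0.5374828577041626, -0.18529267609119415), 0.02372833527624607)
boss ((0.5237720012664795, -0.18283310532569885), 0.023335425183176994)
washer look
shift [-146.  -270.4  196.2] rot [ 0.0008 -0.0025 -0.0001] rows 7.291388498181554 0.017299497279861
```

The sprocket is seated: its boss top reads 0.186 m, as expected. Next I'll go and view the washer.

Converted, -270 mm / 600 = -0.45, 196 mm / 600 = 0.3267.

>>> arm_command(
  plan=[
    [[-0.0333, -0.0633, 0, 0, 0, 0, -1], [-0.0683, -0.1267, 0, 0, 0, 0, -1], [-0.1033, -0.1917, 0, 0, 0, 0, -1], [-0.1383, -0.255, 0.0167, 0, 0, 0, -1], [-0.1733, -0.32, 0.05, 0, 0, 0, -1], [-0.205, -0.38, 0.1, 0, 0, 0, -1], [-0.2433, -0.45, 0.15, 0, 0, 0, -1], [-0.2433, -0.45, 0.225, 0, 0, 0, -1], [-0.2433, -0.45, 0.2917, 0, 0, 0, -1], [-0.2433, -0.45, 0.3267, 0, 0, 0, -1], [-0.2433, -0.45, 0.3267, 0, 0, 0, -1], [-0.2433, -0.45, 0.3267, 0, 0, 0, -1]],
  ],
)

```text
time_s: 13.7
ee_pos: [0.3987, 0.097, 0.0697]
eef_rot: [3.141, 0.001, -0.08]
force: [0.4, -0.3, 1.0]
grip_width: 0.0939
grip_force: 0.0
```

Run:
```python
from h import *
p,r,o=pose(); print(p,o['eef_rot'],o['time_s'])
im,d,i=grab('wrist'); w=cloud(d,i); z=w[...,2]; rr=np.hypot(w[...,0]-.4695,w[...,1]-.0915)
m=(rr<.05)&(z>.003)&(z<.012); e=cv2.minEnclosingCircle(w[m][:,:2].astype(np.float32).reshape(-1,1,2)); print('washer',e,w[m].mean(0),np.median(z[m]),im[m].mean(0))
goto([*e[0],.03],-.08)
```

```text
[0.39869602 0.09700527 0.06967869] [ 3.14138496e+00  8.77680215e-04 -8.02933469e-02] 13.7
washer ((0.4685848355293274, 0.09235318750143051), 0.025773288682103157) [0.46931618 0.09203081 0.00553316] 0.005534244998535498 [171.78084802 180.53882801 201.26584088]
shift [69.5 -0.9 40.4] rot [-0.0002 -0.0008 -0.0003] rows 1.60706781557748 0.006114217124611891
```

Converted, 69.7 mm / 600 = 0.1162, 62 mm / 600 = 0.1033.

>>> arm_command(
  plan=[
    [[0.0583, 0, 0.025, 0, 0, 0, -1], [0.1162, -0.0015, 0.05, 0, 0, 0, -1], [0.1162, -0.0015, 0.0833, 0, 0, 0, -1], [0.1162, -0.0015, 0.1033, 0, 0, 0, -1], [0.1162, -0.0015, 0.1033, 0, 0, 0, -1], [0.1162, -0.0015, 0.1033, 0, 0, 0, -1], [0.1162, -0.0015, 0.1033, 0, 0, 0, -1]],
  ],
)

```text
time_s: 14.45
ee_pos: [0.4688, 0.0925, 0.0088]
eef_rot: [-3.141, -0.002, -0.08]
force: [0.6, -1.0, 0.5]
grip_width: 0.0943
grip_force: 0.0
```

Converted, 7 mm / 600 = 0.0117, 4 mm / 600 = 0.0067.

>>> arm_command(
  plan=[
    [[0, 0, 0.0067, 0, 0, 0, -1], [0, 0, 0.0117, 0, 0, 0, -1], [0, 0, 0.0117, 0, 0, 0, -1], [0, 0, 0.0117, 0, 0, 0, 1], [0, 0, 0.0117, 0, 0, 0, 1], [0, 0, 0.0117, 0, 0, 0, 1], [0, 0, 0.0117, 0, 0, 0, 1], [0, 0, 0.0117, 0, 0, 0, 1], [0, 0, 0.0117, 0, 0, 0, 1]],
  ],
  squeeze=25,
)

```text
time_s: 15.35
ee_pos: [0.4684, 0.0924, 0.0006]
eef_rot: [3.142, 0.0, -0.08]
force: [0.4, 0.1, 0.0]
grip_width: 0.0496
grip_force: 0.0
```

Run:
```python
from h import *
p,r,o=pose(); print(p,o['eef_rot'],o['grip_width'],o['grip_force'],o['force'])
goto([.5234,-.1834,.25],-.08)
```

```text
[0.46839995 0.09237286 0.00055783] [ 3.14158418e+00  8.77878685e-06 -8.02145421e-02] 0.049554794079776365 0.0 [0.42833614 0.05058402 0.01092297]
shift [  76.9  270.5 -249.4] rot [ 0.      0.     -0.0002] rows 7.517900567588133 0.0014325920516012618
```

>>> arm_command(
  plan=[
    [[0, 0, 0, 0, 0, 0, 1], [0, 0, 0, 0, 0, 0, 1], [0, 0, 0, 0, 0, 0, 1], [0, 0, 0, 0, 0, 0, 1]],
  ],
)

```text
time_s: 15.75
ee_pos: [0.4684, 0.0924, 0.0005]
eef_rot: [-3.142, 0.0, -0.08]
force: [-0.6, -0.2, -0.0]
grip_width: 0.0178
grip_force: 0.0
```

Run:
```python
from h import *
im,d,i=grab('wrist'); w=cloud(d,i); im2,d2,i2=grab('scene')
a=cv2.resize(im[150:420,100:460],(480,360)); 
q=np.array([.4684,.0924,.01,1]); c=np.array(i2['world_to_cam'])@q; u,v=(K(i2)@c[:3])[:2]/c[2]; u,v=int(u),int(v); print(u,v)
b=cv2.resize(im2[v-60:v+60,u-53:u+54],(321,360)); cv2.imwrite('pics/miss.png',np.hstack([a,b]))
for n,(W) in (('w',w),('s',cloud(d2,i2))):
    m=(np.hypot(W[...,0]-.468,W[...,1]-.092)<.05)&(W[...,2]>.003)&(W[...,2]<.012); print(n,m.sum(),np.nanmean(W[m],0),cv2.minEnclosingCircle(W[m][:,:2].astype(np.float32).reshape(-1,1,2)))
print(ctrl.get_obs()['time_s'],ctrl.get_obs()['grip_width'],ctrl.get_obs()['grip_force'])
```

```text
276 201
w 2119 [0.47465953 0.09185102 0.00540318] ((0.4694426357746124, 0.09243329614400864), 0.025904005393385887)
s 120 [0.47526845 0.09188195 0.0052435 ] ((0.4692217707633972, 0.0986812561750412), 0.043240003287792206)
15.85 0.009439419685665437 0.0
```

View pics/miss.png

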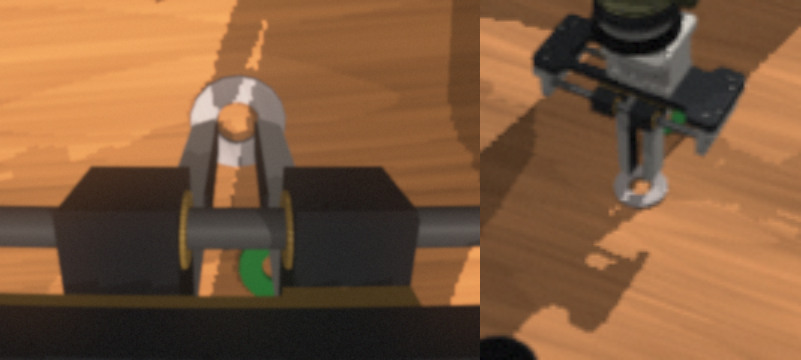

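The wrist view (left) shows the washer undisturbed at about (237,120), with the fingers closing over it. The scene crop (right) shows the same. I need the true fingertip height.

Run:
```python
from h import *
p,r,o=pose(); print(p,o['grip_width'],o['time_s'])
for n in('scene','wrist','top'):
    im,d,i=grab(n); W=cloud(d,i); m=(np.hypot(W[...,0]-.468,W[...,1]-.092)<.03)
    print(n,'hist z mm',np.histogram(W[m][:,2]*1000,[-4,-2,0,2,4,5,6,7,8,9,10,12,14,16,20,25,30,40,60])[0])
    f=m&(W[...,2]>.009)&(W[...,2]<.035)
    if f.any(): q=W[f]; q=q[np.argsort(q[:,2])][:12]; print((q*1000).round(1))
```

```text
[0.46842216 0.09238602 0.00056123] 0.009439419685665437 15.85
scene hist z mm [19 45 25 39 23 35 16  9  4  1  1  0  0  0  1 11 27 63]
[[459.4 102.    9.5]
 [494.6  95.4  10. ]
 [471.2  85.5  23.8]
 [464.5  85.7  25.4]
 [477.6  94.6  26.1]
 [477.8  85.4  26.6]
 [479.   82.8  26.7]
 [462.3  84.8  27. ]
 [474.9  93.4  27. ]
 [476.   81.6  27.3]
 [470.6  85.4  27.5]
 [475.9  84.7  28.6]]
wrist hist z mm [   6 1009  343   99  449 1099  411   25    0    0    0    0    0    0
   15   61  257  601]
[[477.3  96.7  22.2]
 [476.9  88.3  22.9]
 [477.1  96.7  23.5]
 [477.   85.7  23.8]
 [477.   86.3  23.9]
 [477.1  87.   23.9]
 [476.5  95.4  24. ]
 [476.6  96.7  24.1]
 [478.2  98.5  24.2]
 [477.3  87.6  24.2]
 [476.1  89.6  24.4]
 [476.1  89.   24.6]]
top hist z mm [0 0 0 0 0 0 0 0 0 0 0 0 0 0 0 0 0 0]
```

The fingertips are really about 21 mm above the reported TCP: the lowest finger points sit at z ≈ 0.022 with the TCP reading 0.0006. I'll reopen and descend, feeling for the bench.

Converted, 14 mm / 600 = 0.0233, 10 mm / 600 = 0.0167.

>>> arm_command(
  plan=[
    [[0, 0, 0, 0, 0, 0, -1], [0, 0, 0, 0, 0, 0, -1], [0, 0, 0, 0, 0, 0, -1], [0, 0, 0, 0, 0, 0, -1], [0, 0, 0, 0, 0, 0, -1], [0, 0, 0, 0, 0, 0, -1], [0, 0, 0, 0, 0, 0, -1], [0, 0, 0, 0, 0, 0, -1], [0, 0, 0.0083, 0, 0, 0, -1], [0, 0, 0.0167, 0, 0, 0, -1], [0, 0, 0.0233, 0, 0, 0, -1], [0, 0, 0.0233, 0, 0, 0, -1]],
  ],
)

```text
time_s: 17.2
ee_pos: [0.468, 0.0923, -0.0142]
eef_rot: [3.141, 0.001, -0.08]
force: [-0.1, 0.2, 0.2]
grip_width: 0.0924
grip_force: 0.0
```

Converted, 4 mm / 600 = 0.0067, 3 mm / 600 = 0.005.

>>> arm_command(
  plan=[
    [[0.0008, 0, 0.0017, 0, 0, 0, -1], [0.0008, 0, 0.0033, 0, 0, 0, -1], [0.0008, 0, 0.005, 0, 0, 0, -1], [0.0008, 0, 0.0067, 0, 0, 0, -1], [0.0008, 0, 0.0067, 0, 0, 0, -1]],
  ],
)

```text
time_s: 17.7
ee_pos: [0.4688, 0.0923, -0.0175]
eef_rot: [3.142, 0.0, -0.08]
force: [0.4, -0.2, -0.6]
grip_width: 0.0938
grip_force: 0.0
```

Converted, 1.3 mm / 600 = 0.0022, 0.7 mm / 600 = 0.0012.

>>> arm_command(
  plan=[
    [[0, 0, 0.0012, 0, 0, 0, -1], [0, 0, 0.0022, 0, 0, 0, -1], [0, 0, 0.0022, 0, 0, 0, -1]],
  ],
)

```text
time_s: 18.0
ee_pos: [0.4688, 0.0923, -0.0188]
eef_rot: [3.142, 0.0, -0.08]
force: [-0.6, 0.2, 0.3]
grip_width: 0.0937
grip_force: 0.0
```

>>> arm_command(
  plan=[
    [[0, 0, 0, 0, 0, 0, 1], [0, 0, 0, 0, 0, 0, 1], [0, 0, 0, 0, 0, 0, 1], [0, 0, 0, 0, 0, 0, 1], [0, 0, 0, 0, 0, 0, 1], [0, 0, 0, 0, 0, 0, 1], [0, 0, 0, 0, 0, 0, 1], [0, 0, 0, 0, 0, 0, 1], [0, 0, 0, 0, 0, 0, 1]],
  ],
  squeeze=25,
)

```text
time_s: 18.9
ee_pos: [0.4689, 0.0923, -0.0187]
eef_rot: [3.142, -0.0, -0.08]
force: [0.1, 0.1, -0.3]
grip_width: 0.0496
grip_force: 25.0
```

Converted, -250 mm / 600 = -0.4167, -245 mm / 600 = -0.4083.

>>> arm_command(
  plan=[
    [[0, 0, -0.025, 0, 0, 0, 1], [0, 0, -0.0833, 0, 0, 0, 1], [0, 0, -0.15, 0, 0, 0, 1], [0, 0, -0.225, 0, 0, 0, 1], [0, 0, -0.3, 0, 0, 0, 1], [0, 0, -0.375, 0, 0, 0, 1], [0, 0, -0.4083, 0, 0, 0, 1], [0, 0, -0.4167, 0, 0, 0, 1]],
  ],
)

```text
time_s: 19.7
ee_pos: [0.4696, 0.0924, 0.2335]
eef_rot: [-3.141, -0.004, -0.08]
force: [1.0, 0.7, -1.9]
grip_width: 0.0499
grip_force: 25.0
```

Converted, 270.5 mm / 600 = 0.4508, 263 mm / 600 = 0.4383.

>>> arm_command(
  plan=[
    [[0.01, 0.0333, 0, 0, 0, 0, 1], [0.0267, 0.0933, 0, 0, 0, 0, 1], [0.0433, 0.155, 0, 0, 0, 0, 1], [0.0617, 0.2167, 0, 0, 0, 0, 1], [0.0783, 0.2783, 0, 0, 0, 0, 1], [0.095, 0.34, 0, 0, 0, 0, 1], [0.1117, 0.4, 0, 0, 0, 0, 1], [0.1233, 0.4383, 0, 0, 0, 0, 1], [0.1267, 0.4508, 0, 0, 0, 0, 1], [0.1267, 0.4508, 0, 0, 0, 0, 1], [0.1267, 0.4508, 0, 0, 0, 0, 1], [0.1267, 0.4508, 0, 0, 0, 0, 1]],
  ],
)

```text
time_s: 20.9
ee_pos: [0.5229, -0.1822, 0.2312]
eef_rot: [-3.141, 0.0, -0.079]
force: [0.1, 0.2, -0.6]
grip_width: 0.0497
grip_force: 25.0
```

Run:
```python
from h import *
p,r,o=pose(); print(p,o['eef_rot'],o['time_s'],o['grip_width'],o['grip_force'],o['force'])
im,d,i=grab('wrist'); w=cloud(d,i); z=w[...,2]
top=p[2]+.0187+.006; h=hitplane(w,i,top)
def cost(c,ri):
    rr=np.hypot(h[...,0]-c[0],h[...,1]-c[1]); return ((rr<ri-.0003)&(z>top-.003)).sum()+((rr>ri+.0003)&(rr<.018)&(z<top-.003)).sum()
g=[(cost(p[:2]+[a*.0002,b*.0002],.0115),a,b) for a in range(-15,16) for b in range(-15,16)]; mn=min(g)[0]
print('hole off',np.mean([[a,b] for k,a,b in g if k<=mn+3],0)*.2,mn)
m=(np.hypot(w[...,0]-p[0],w[...,1]-p[1])<.03)&(abs(z-top)<.004); print(np.median(z[m])-top,m.sum())
cv2.imwrite('pics/hold.png',im[120:420,80:480])
```

```text
[ 0.52294608 -0.18222563  0.23117944] [-3.14143563e+00  9.29233666e-05 -7.89603116e-02] 20.9 0.04971561791685349 25.018420960650474 [ 0.05361703  0.17018041 -0.60785625]
hole off [1.  0.7] 10
-0.0004809920233928566 3806
```

View pics/hold.png

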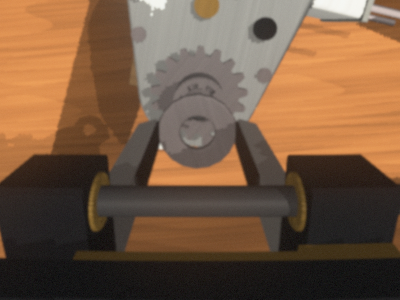

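The picture shows the washer held at about (197,132), between the fingers above the seated sprocket at (197,85). Its in-hand offset matches what the sprocket had. I'll correct by 1.6 mm in y and lower.

Converted, 38 mm / 600 = 0.0633, 1.6 mm / 600 = 0.0027.

>>> arm_command(
  plan=[
    [[0, 0.0027, 0, 0, 0, 0, 1], [0, 0.0027, 0.0083, 0, 0, 0, 1], [0, 0.0027, 0.0333, 0, 0, 0, 1], [0, 0.0027, 0.0533, 0, 0, 0, 1], [0, 0.0027, 0.0633, 0, 0, 0, 1], [0, 0.0027, 0.0633, 0, 0, 0, 1], [0, 0.0027, 0.0633, 0, 0, 0, 1], [0, 0.0027, 0.0633, 0, 0, 0, 1]],
  ],
)

```text
time_s: 21.75
ee_pos: [0.5231, -0.1851, 0.1938]
eef_rot: [3.141, -0.001, -0.08]
force: [-0.7, 0.4, -1.7]
grip_width: 0.0494
grip_force: 25.0
```

Converted, 8 mm / 600 = 0.0133, -1.2 mm / 600 = -0.002.

>>> arm_command(
  plan=[
    [[-0.0003, -0.002, 0, 0, 0, 0, 1], [-0.0003, -0.002, 0.0033, 0, 0, 0, 1], [-0.0003, -0.002, 0.0067, 0, 0, 0, 1], [-0.0003, -0.002, 0.01, 0, 0, 0, 1], [-0.0003, -0.002, 0.0133, 0, 0, 0, 1], [-0.0003, -0.002, 0.0133, 0, 0, 0, 1]],
  ],
)

```text
time_s: 22.35
ee_pos: [0.5226, -0.1837, 0.1849]
eef_rot: [-3.141, 0.001, -0.08]
force: [0.6, -0.5, -0.4]
grip_width: 0.0494
grip_force: 25.0
```

Converted, 15 mm / 600 = 0.025, 14 mm / 600 = 0.0233.

>>> arm_command(
  plan=[
    [[0.0003, 0, 0.005, 0, 0, 0, 1], [0.0003, 0, 0.01, 0, 0, 0, 1], [0.0003, 0, 0.015, 0, 0, 0, 1], [0.0003, 0, 0.02, 0, 0, 0, 1], [0.0003, 0, 0.0233, 0, 0, 0, 1], [0.0003, 0, 0.025, 0, 0, 0, 1], [0.0003, 0, 0.025, 0, 0, 0, 1]],
  ],
)

```text
time_s: 23.05
ee_pos: [0.5229, -0.1838, 0.1701]
eef_rot: [-3.142, 0.0, -0.08]
force: [-0.6, 0.5, -0.8]
grip_width: 0.0493
grip_force: 25.0
```

>>> arm_command(
  plan=[
    [[0, 0, 0.0017, 0, 0, 0, 1], [0, 0, 0.0033, 0, 0, 0, 1], [0, 0, 0.0045, 0, 0, 0, 1], [0, 0, 0.0053, 0, 0, 0, 1], [0, 0, 0.0053, 0, 0, 0, 1]],
  ],
)

```text
time_s: 23.55
ee_pos: [0.523, -0.1838, 0.1672]
eef_rot: [3.142, -0.0, -0.08]
force: [0.4, 0.9, 1.9]
grip_width: 0.0495
grip_force: 25.0
```

Contact comes at the predicted height. I'll release, retract and check.

Converted, -75 mm / 600 = -0.125, -70 mm / 600 = -0.1167.

>>> arm_command(
  plan=[
    [[0, 0, 0, 0, 0, 0, -1], [0, 0, 0, 0, 0, 0, -1], [0, 0, 0, 0, 0, 0, -1], [0, 0, 0, 0, 0, 0, -1], [0, 0, 0, 0, 0, 0, -1], [0, 0, -0.0333, 0, 0, 0, -1], [0, 0, -0.0833, 0, 0, 0, -1], [0, 0, -0.125, 0, 0, 0, -1], [-0.0667, 0, -0.125, 0, 0, 0, -1], [-0.1167, 0, -0.125, 0, 0, 0, -1], [-0.1167, 0, -0.125, 0, 0, 0, -1], [-0.1167, 0, -0.125, 0, 0, 0, -1]],
  ],
)

```text
time_s: 24.75
ee_pos: [0.4533, -0.1783, 0.2425]
eef_rot: [3.141, -0.001, -0.081]
force: [-0.1, 1.0, 0.2]
grip_width: 0.094
grip_force: 0.0
```

Run:
```python
from h import *
p,r,o=pose(); print(p,o['time_s'],o['grip_width'],o['force'])
im,d,i=grab('wrist'); w=cloud(d,i); z=w[...,2]; c=np.array([.5235,-.1832]); rr=np.hypot(w[...,0]-c[0],w[...,1]-c[1])
for k,a,b in(('tip',0,.008),('washer',.014,.023),('plate',.030,.038)):
    m=(rr>a)&(rr<b)&(z<.22); q=w[m]; A=np.c_[q[:,:2]-c,np.ones(len(q))]; s=np.linalg.lstsq(A,q[:,2],rcond=None)[0]; print(k,np.median(q[:,2]),m.sum(),'tilt',s[:2].round(4))
m=(abs(z-.192)<.003)&(rr<.035); print('washer',cv2.minEnclosingCircle(w[m][:,:2].astype(np.float32).reshape(-1,1,2)))
m=(abs(z-.207)<.003)&(rr<.015); print('tip',cv2.minEnclosingCircle(w[m][:,:2].astype(np.float32).reshape(-1,1,2)))
cv2.imwrite('pics/end.png',im)
```

```text
[ 0.4532825  -0.17828336  0.24254115] 24.75 0.09395340463363944 [-0.13837549  0.96891866  0.16508985]
tip 0.206583606245535 324 tilt [-0.0153  0.0013]
washer 0.19157661552483463 1497 tilt [0.0053 0.0002]
plate 0.1585979178889956 1922 tilt [ 0.0018 -0.0001]
washer ((0.5231048464775085, -0.1832055300474167), 0.025706728920340538)
tip ((0.5230684280395508, -0.1832643449306488), 0.010226832702755928)
```

View pics/end.png

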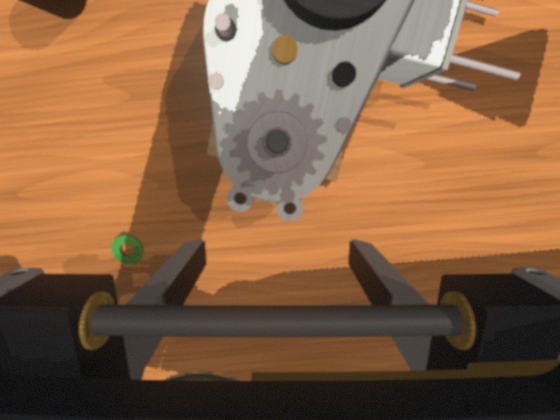

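The picture shows the sprocket flat at (277,142), with the washer concentric on the shaft. The heights read tip 207, washer top 192 and plate 159 mm, all as wanted, and the robot is clear.

```bash
python3 -c "
from h import *
print(ctrl.hand_in())"
```

```text
the job is handed in; nothing more can be done
None
```

The sprocket is meshed and fully home on the shaft's shoulder (about 10 N at most), the washer lies flat on its boss, the cup, spanner and tin were not touched, and I handed the job in at about 25 s.

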